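# Hook the dip basket onto the rinse tank and seat it in the locating notch

## Robot

A 6-joint arm with a two-finger parallel gripper is mounted at the origin on a cart in front of the work surface, level with it; the furniture and walls round the work are solid. World frame = base frame: x ahead of the robot, y to its left, z up, the work surface at z = 0. Lengths are in m, angles in rad, forces in N, time in s.
With the tool pointing down it reaches from about 0.375 to 0.825 m from the base axis. Payload 5.5 kg.
Tool frame: the origin (TCP) lies between the finger pads; the fingertips stand 17 mm ahead of it and the grasp point (between the pads) lies 2 mm behind it; z points along the fingers, y is the line along which they close (so a half turn about z gives the same grasp; the last joint's range is limited). The gripper opens to 85 mm and grips with 20 to 120 N. Pads are 22 mm wide; open, the fingers measure 114 mm over their backs; the gripper's body (76 mm by 85 mm) begins 54 mm behind the grasp point. The pads swing forward as they close: fully open they stand 13 mm farther back than shut.
Start: joints at [-1.12, 0.314, -0.047, 1.21, 0, 1.571], TCP at [0.261, -0.54, 0.227] pointing down, gripper open.
Joint ranges: [-2.67, 2.67], [-0.69, 1.73], [-1.03, 1.25], [-2.08, 2.16], [-1.42, 1.45], [-3.14, 3.14]. Speed limits (rad/s): [2.39, 2.39, 3.01, 3.14, 3.14, 3.14].

## Interface

Orientations are given as a unit quaternion [x, y, z, w].
In Python, from rig import arm gives the robot as it stands. Calls block until the motion is done:
- arm.move_to(position, orientation): joint-space move of the TCP to a pose.
- arm.move_l(position, max_speed=0.15, ori=None, force_limit=None): straight line of the TCP; ori=None keeps the orientation; max_speed is the mean speed in m/s. With force_limit (N) it stops when the force on the tool has changed by that much, and returns True; else False.
- arm.movej(angles): joint-space move.
- arm.grip(opening, squeeze=None): finger opening in m; squeeze is the grip in N (None keeps the last); returns when the fingers have stopped.
- arm.dwell(seconds).
- arm.solve_ik(position, orientation): joint angles nearest the present ones, or None.
- arm.sense(): the state.
- arm.grab_frame(name): name is "scene" or "top"; returns a dict with "img" (384x512x3 uint8, red, green, blue), "depth" (384x512 float32, m along the optical axis (not along the pixel's ray), 0 where there is no reading), "K" (3x3 intrinsics, pixels), "T" (4x4, takes a point from camera to world coordinates). Camera axes: x right, y down, z forward; pixel columns grow to the right and rows downward; lengths in m; the calibration is good to about 2 mm. A picture is of the moment at which its call begins.
A pose or a line that the arm cannot do raises arm.PlanningError and nothing moves.
- arm.job_done(): hands the job in; it is judged then, once.
The state is a dict: "clock": time; "qpos": joint angles; "joint_vel": joint speeds; "joint_torque": joint torques, N m; "eef_pos": TCP position; "ee_rot": TCP orientation; "force": force on the tool from outside, world axes, zero at the start; "wrist_torque": the same for the moment, N m; "opening": finger opening in m; "finger_force": force on a finger pad.
Only numpy, scipy, OpenCV 4.12 (cv2) and the standard library are available. Lean on these libraries where they do the work, as an engineer would, in place of code of your own. Each camera call takes 0.05 s, during which the arm holds its last target. There are 200 camera calls.

## Task

Hang the small metal dip basket inside the rinse tank by hooking its bent lip over the tank wall that carries the orange strip, then slide it along the strip until it drops fully home into the strip's notch, and let go of it. Be gentle with the tank, above all when the hook meets the side of the notch, and leave the mouse and the tape roll where they are.

Things in the scene. Friction and masses are not known exactly. Their poses are not given: they have to be found in the camera images.
- tank: Open stainless rinse tank, fixed, 100 (x) x 150 (y) x 100 mm high, walls 4 mm, inner floor 8 mm up. Origin: centre of its underside; z up; its -x wall, which looks to the robot's right, is the one to hook on (mid-plane at x = -48 mm, running along y). An orange strip, the tank's part, caps the middle of that wall. Tank and strip stand at most 25 N of push.
- rim (a point): Middle of the hook wall, at the strip's top (z = 101 mm), axes as the tank's. The strip is 6 mm thick (x), 112 mm long; in its middle a notch 20 mm wide (y), 7 mm deep, square sides. The strip is clamped off-centre: the notch's middle lies anywhere from y = -18 to +18 mm from this point, not measured. The flat top always spans y = -38 to +38 but for the notch; it does not shift.
- basket: Loose aluminium dip basket, 130 to 250 g: open tray 60 (x) x 64 (y) x 40 mm high, standing upright on the desk. Origin: centre of its underside; z up. A steel hook rises from its -x side. Let go on the rim it hangs by itself, leaning a few degrees inwards. Pushed along loosely at the post it tips sideways and binds, so keep hold of it and press lightly (about 4 N) while sliding.
- hook (a point): Centre of the underside of the hook's bridge, (-38, 0, 75) mm in the basket's frame, axes as the basket's. Back plate 30 mm wide, outer face 5 mm to +x of this point; bridge 16 mm wide (y), 4 mm thick; lip 26 mm wide, inner face 5 mm to -x, reaching 27 mm down, end flared outwards. Height over the desk: 101 mm riding on the strip, 94 mm home in the notch.
- grip (a point): Point to grasp on the basket's black upright square post (14 x 14 mm), 4 mm to +x of and 39 mm above the hook's point, axes as the basket's; 15 mm below the post's top and 29 mm above its sleeve. The post is a damped spring plunger: pressed down it sinks up to 8 mm into its sleeve, about 1 N per mm, then it is rigid; it springs back to this height.
- mouse: Silver computer mouse, 104 x 60 x 37 mm, loose bystander. Origin: underside centre.
- tape_roll: Roll of black tape, 63 mm wide, 18 mm high, lying flat, loose bystander. Origin: underside centre.

How it is judged:
At the end, for the whole second after the job is handed in: The basket hangs at rest inside the tank on the strip, its bridge down in the notch (underside 91 to 96.5 mm above the tank's underside, within 7 mm of the wall's mid-plane and 32 mm of its middle), tray inside, upright and square to the wall within 0.2 rad (z of hook in the frame of tank between 0.091 and 0.0965 m and x of hook in the frame of tank between -0.055 and -0.041 m and y of hook in the frame of tank between -0.032 and 0.032 m and x of basket in the frame of tank above -0.03 m and angle between basket's own z axis and vertical below 0.2 rad and angle between the y axis of basket and the y axis of tank, either way round below 0.2 rad and linear speed of basket below 0.02 m/s); the robot touches nothing.
It fails at once if the basket is pressed against the tank or its strip with more than 25 N (contact force between basket and tank above 25 N).
It fails at once if the robot presses on the tank with more than 25 N (contact force between any of the arm, the fingers and tank above 25 N).
It fails at once if the mouse or the tape roll is moved by more than 30 mm (distance of any of mouse, tape_roll from where it was at the start of the episode above 0.03 m).
It also fails if it takes over 45 s, if anything falls off the work surface, if the arm or the gripper's body presses on something with over 40 N, if the wrist force passes 120 N, or if a joint passes its speed limit or range.

## Working session

There is one attempt and no reset: what is moved stays moved. The work goes in short steps, each a Python script; the robot and the scene stay as the last script left them, time stands still between calls to the robot, and variables do not carry over. Pictures are saved under pics/ and viewed, at most 10 in all, crops included, and the job is handed in when it is done.

```bash
mkdir -p pics; ls
python3 - <<'E'
from rig import arm
import cv2,numpy as np
for n in("scene","top"):
    f=arm.grab_frame(n); np.savez(f"{n}0.npz",**f)
    cv2.imwrite(f"pics/{n}0.png",f["img"][:,:,::-1]); print(n,f["K"].tolist(),f["T"].round(4).tolist())
print(arm.sense())
E
```

```text
pics
scene [[412.99209359489754, 0.0, 259.85677068675665], [0.0, 412.99209359489754, 194.18036486906732], [0.0, 0.0, 1.0]] [[0.9275, 0.203, -0.3137, 0.7695], [0.3737, -0.5027, 0.7795, -0.8079], [0.0006, -0.8403, -0.5422, 0.5449], [0.0, 0.0, 0.0, 1.0]]
top [[357.0880913113817, 0.0, 253.8952079024747], [0.0, 357.0880913113817, 193.44398309720563], [0.0, 0.0, 1.0]] [[-0.0152, -0.9974, 0.0707, 0.4419], [-0.9997, 0.0136, -0.0227, -0.135], [0.0216, -0.071, -0.9972, 0.9619], [0.0, 0.0, 0.0, 1.0]]
{'clock': 0.1, 'qpos': array([-1.11999522e+00,  3.14156417e-01, -4.79355821e-02,  1.21022495e+00,
        2.37275761e-05,  1.57082284e+00]), 'joint_vel': array([-0.00014868, -0.00295605,  0.00216167,  0.00076756,  0.00117458,
        0.00030811]), 'joint_torque': array([ 9.57159427e-04, -5.40768635e+01,  3.40540910e+01,  1.11523256e-02,
        4.78296101e-05,  4.31355303e-06]), 'eef_pos': array([ 0.26119493, -0.53959222,  0.22653921]), 'ee_rot': array([ 9.74707345e-01,  2.23483811e-01, -1.58372988e-04, -7.43726953e-04]), 'force': array([ 0.38974631,  0.26446328, -0.66752748]), 'wrist_torque': array([-0.01832387, -0.02516462, -0.01772158]), 'finger_force': 0.0, 'opening': 0.08542873312707194}
```

View pics/scene0.png

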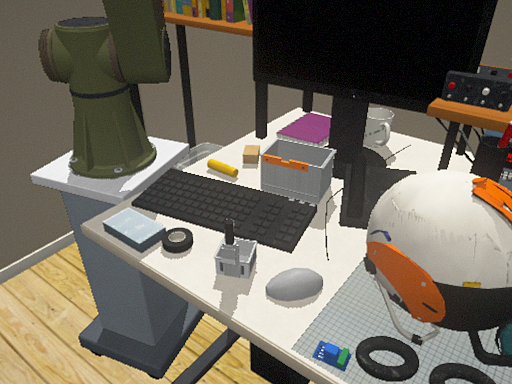

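View pics/top0.png

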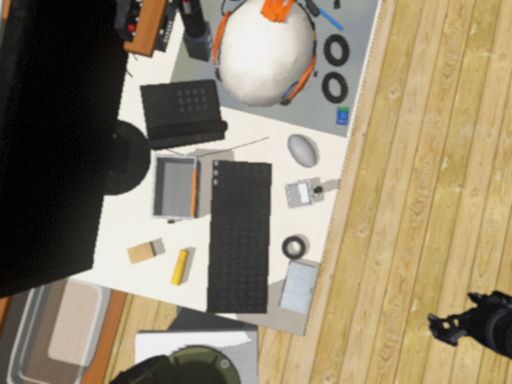

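The scene view shows the tank at about (298,175) with its orange strip along (262–310,160), the basket at (236,258) with its post at (230,232), the mouse at (295,283) and the tape at (178,240). In the top view the tank is at (176,187), the strip at (195,190), the basket at (305,192) and the post at (318,189).

```bash
cat > h.py <<'E'
import numpy as np,cv2
def ray(f,px,z):
    px=np.atleast_2d(np.asarray(px,float)); K,T=f["K"],f["T"]
    d=np.c_[(px[:,0]-K[0,2])/K[0,0],(px[:,1]-K[1,2])/K[1,1],np.ones(len(px))]@T[:3,:3].T
    return T[:3,3]+d*((z-T[2,3])/d[:,2])[:,None]
def cloud(f):
    v,u=np.mgrid[:384,:512]; K,T=f["K"],f["T"]; D=f["depth"]
    P=np.stack([(u-K[0,2])/K[0,0]*D,(v-K[1,2])/K[1,1]*D,D],-1)
    return P@T[:3,:3].T+T[:3,3]
def orange(f):
    h=cv2.cvtColor(f["img"],cv2.COLOR_RGB2HSV)
    return (h[...,0]>4)&(h[...,0]<20)&(h[...,1]>140)&(h[...,2]>110)
E
python3 - <<'E'
from h import *
S=np.load("scene0.npz");T=np.load("top0.npz")
big=[]
for f,(x0,y0,x1,y1) in((S,(250,130,345,210)),(S,(205,210,270,290)),(T,(145,145,215,230)),(T,(275,165,335,220))):
    c=f["img"][y0:y1,x0:x1,::-1]; big.append(cv2.resize(c,(400,300),interpolation=cv2.INTER_NEAREST))
cv2.imwrite("pics/crops.png",np.vstack([np.hstack(big[:2]),np.hstack(big[2:])]))
for n,f in(("S",S),("T",T)):
    m=orange(f); 
    b=np.zeros_like(m)
    if n=="S": b[130:210,250:345]=1
    else: b[145:235,145:215]=1
    m&=b; v,u=np.nonzero(m); P=cloud(f)[m]; 
    print(n,m.sum(),u.min(),u.max(),v.min(),v.max(), "z pct",np.percentile(P[:,2],[2,50,90,98]).round(4))
    r=ray(f,np.c_[u,v],.101)[:,:2]; rr=cv2.minAreaRect((r*1000).astype(np.float32)); print(rr,cv2.boxPoints(rr).tolist())
P=cloud(T)
m=np.zeros((384,512),bool); m[140:235,140:215]=1
w=m&(P[...,2]>.085)&(P[...,2]<.115); 
rr=cv2.minAreaRect((P[w][:,:2]*1000).astype(np.float32)); print("tank rim",w.sum(),rr,np.median(P[w][:,2]))
m[:]=0; m[165:220,275:335]=1
for lo,hi in((.03,.05),(.06,.1),(.11,.15)):
    w=m&(P[...,2]>lo)&(P[...,2]<hi); q=P[w]
    print("basket",lo,w.sum(),q.mean(0).round(4) if w.sum() else 0, cv2.minAreaRect((q[:,:2]*1000).astype(np.float32)) if w.sum()>3 else 0)
# monitor clearance
Q=P[(P[...,0]>.2)&(P[...,0]<.9)&(P[...,2]>.15)&(P[...,1]<.4)&(P[...,1]>-.3)]
for x in np.arange(.3,.8,.05):
    s=Q[abs(Q[:,0]-x)<.025]; 
    if len(s): print("x",x.round(2),"min y of tall things",s[:,1].min().round(3),s[:,2].max().round(3))
E
```

```text
S 346 263 307 154 171 z pct [0.049  0.092  0.0998 0.1008]
((514.14453125, -25.169384002685547), (36.80012893676758, 116.62847137451172), 86.43998718261719) [[454.8002624511719, -39.91297912597656], [571.2037353515625, -47.154903411865234], [573.48876953125, -10.425788879394531], [457.0853271484375, -3.1838645935058594]]
T 133 192 196 170 214 z pct [0.0745 0.0985 0.102  0.1035]
((508.6624755859375, -9.768113136291504), (7.215106964111328, 106.59120178222656), 86.63446807861328) [[455.24700927734375, -10.240681648254395], [561.6543579101562, -16.498207092285156], [562.0779418945312, -9.295544624328613], [455.67059326171875, -3.0380191802978516]]
tank rim 755 ((523.3316040039062, 40.63236618041992), (105.97312927246094, 157.92465209960938), 86.9037094116211) 0.09820543073298604
basket 0.03 174 [ 0.5046 -0.275   0.0401] ((503.89666748046875, -272.53607177734375), (67.17720794677734, 63.204856872558594), 8.891034126281738)
basket 0.06 51 [ 0.5064 -0.3046  0.082 ] ((509.36578369140625, -306.97113037109375), (29.637725830078125, 22.374942779541016), 12.278658866882324)
basket 0.11 49 [ 0.5092 -0.3054  0.1275] ((509.31329345703125, -306.6683349609375), (16.01413345336914, 14.273921012878418), 88.88146209716797)
x 0.3 min y of tall things 0.271 0.353
x 0.35 min y of tall things 0.179 0.493
x 0.4 min y of tall things 0.171 0.509
x 0.45 min y of tall things -0.135 0.962
x 0.5 min y of tall things 0.155 0.535
x 0.55 min y of tall things 0.147 0.541
x 0.6 min y of tall things 0.139 0.542
x 0.65 min y of tall things 0.131 0.547
x 0.7 min y of tall things 0.123 0.553
x 0.75 min y of tall things -0.249 0.517
```

View pics/crops.png

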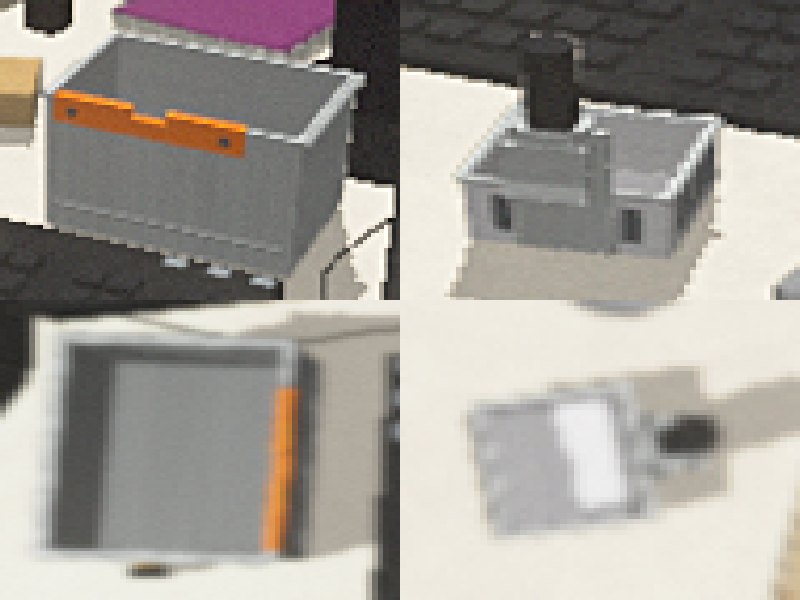

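The crops show the notch at about scene pixel (285,161), mid-strip, and the post standing on the hook side of the basket. The tank's x axis is at about 86.8° and the basket's at about 98.9°. The notch sits at about tank y = +11 mm. Next I grasp and lift.

```bash
cat >> h.py <<'E'
from scipy.spatial.transform import Rotation as R
def down(a):  # tool down, closing line (tool y) at a degrees
    a=np.radians(a); return R.from_matrix(np.array([[-np.sin(a),np.cos(a),0],[np.cos(a),np.sin(a),0],[0,0,-1.]])).as_quat()
E
python3 - <<'E'
from h import *
from rig import arm
q=min((down(a) for a in(8.9,188.9)),key=lambda q:abs((s:=arm.solve_ik([.509,-.306,.2],q))[5]) if arm.solve_ik([.509,-.306,.2],q) is not None else 9)
# check det
print(np.linalg.det(R.from_quat(q).as_matrix()),q)
arm.move_to([.5092,-.3062,.20],q); arm.grip(.05,40); print(arm.sense()["clock"])
arm.move_l([.5092,-.3062,.112],.1); s0=arm.sense(); arm.grip(0.0,40)
s=arm.sense(); print(s["clock"],s["opening"],s["finger_force"],s["force"],s0["force"],s["qpos"])
arm.move_l([.5092,-.3062,.24],.12); arm.dwell(.2)
s=arm.sense(); print(s["clock"],s["opening"],s["force"]-s0["force"],s["wrist_torque"])
for n in("scene","top"):
    f=arm.grab_frame(n); np.savez(f"{n}1.npz",**f)
S=np.load("scene1.npz");T=np.load("top1.npz")
cv2.imwrite("pics/lift.png",np.hstack([cv2.resize(S["img"][100:300,150:350,::-1],(400,400)),cv2.resize(T["img"][120:260,240:380,::-1],(400,400))]))
E
```

```text
0.9999999999999997 [0.65011138 0.75983893 0.         0.        ]
1.8333
3.2833 0.01232542768532773 42.80515730381012 [-0.03550695 -0.20801339  0.58934566] [ 0.38394295  0.04873909 -0.02415039] [-5.41367143e-01  3.70838185e-01 -2.37002562e-01  9.62096026e-01
  1.03789528e-04  8.74062518e-01]
4.7 0.012384175565688398 [ 0.16240631  0.88345147 -2.23749068] [-0.01770179 -0.1040828  -0.00413853]
```

View pics/lift.png

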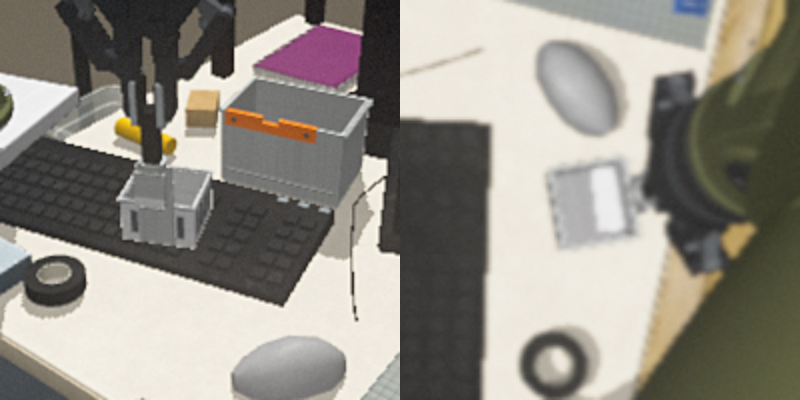

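The basket is held upright (weight about 2.2 N), and the mouse and tape haven't moved. Next I carry it over the tank, lower the tray inside and check the hook against the wall.

Run:
```python
from h import *
from rig import arm
q=down(-3.25)
arm.move_l([.5328,-.12,.245],.25,ori=q); arm.move_l([.5328,-.005,.245],.15); arm.move_l([.5328,-.005,.180],.1); arm.dwell(.2)
s=arm.sense(); print(s["clock"],s["eef_pos"],s["force"],s["qpos"].round(2))
for n in("scene","top"):
    f=arm.grab_frame(n); np.savez(f"{n}2.npz",**f)
S=np.load("scene2.npz");T=np.load("top2.npz")
cv2.imwrite("pics/pre.png",np.hstack([cv2.resize(S["img"][105:205,245:345,::-1],(400,400)),cv2.resize(T["img"][140:240,140:240,::-1],(400,400))]))
```

```text
7.6167 [ 0.53336609 -0.0050149   0.18075332] [-0.19463128  0.30134929 -2.6995871 ] [-0.01  0.21 -0.29  1.07 -0.    1.62]
```

View pics/pre.png

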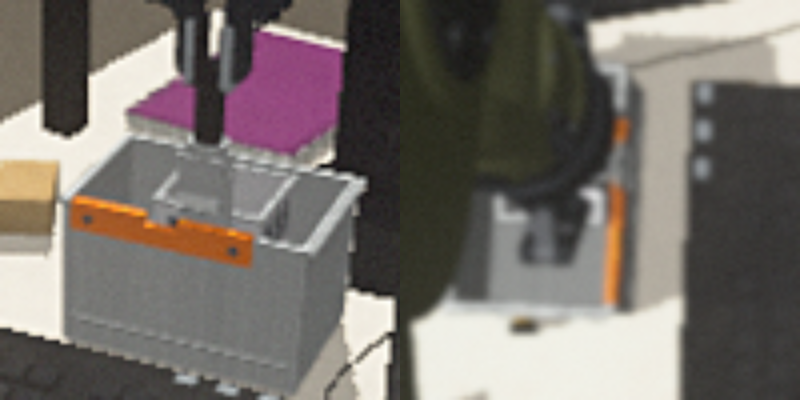

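The tray is inside the tank, above its floor and clear of the walls. The hook hovers over the strip at about top-view pixel (194,181). I'll measure both in the same view.

Run:
```python
from h import *
a=np.radians(86.75); ex=np.array([np.cos(a),np.sin(a)]); ey=np.array([-ex[1],ex[0]])
O=np.array([.5206,-.009])
for n in("scene","top"):
    f=dict(np.load(n+"2.npz")); f0=dict(np.load(n+"0.npz")); P=cloud(f); L=(P[...,:2]-O)
    X=L@ex*1e3; Y=L@ey*1e3; Z=P[...,2]*1e3
    m=(abs(X)<25)&(abs(Y)<40)&(Z>112)&(Z<156)
    print(n,m.sum()); 
    for r in np.unique(np.nonzero(m)[0])[:22]:
        c=np.nonzero(m[r])[0]; print(r,c.min(),c.max(),"X",X[r,c].round(0).astype(int).tolist(),"Y",int(Y[r,c].min()),int(Y[r,c].max()),"Z",Z[r,c].round(0).astype(int).tolist())
f=dict(np.load("top0.npz")); m=orange(f); m[:145]=0;m[235:]=0;m[:,:145]=0;m[:,215:]=0
P=cloud(f); 
for r in range(172,214,4):
    c=np.arange(188,200); print(r,[(int(cc),f["img"][r,cc].tolist(),int(P[r,cc,2]*1e3),round(float(((ray(f,[cc,r],.101)[0,:2]-O)@ex)*1e3),1)) for cc in c if m[r,cc] or (190<=cc<=198 and r%8==0)])
# scene notch: strip top-edge profile
f=dict(np.load("scene0.npz")); m=orange(f); m[:130]=0;m[210:]=0;m[:,:250]=0;m[:,345:]=0
for c in range(262,309):
    r=np.nonzero(m[:,c])[0]
    if len(r): 
        p=ray(f,[c,r.min()-.5],.101)[0,:2]-O; print(c,r.min(),r.max(),"X %.1f Y %.1f"%(p@ex*1e3,p@ey*1e3),end=" | ")
```

```text
scene 243
138 300 300 X [6] Y -20 -20 Z [156]
139 292 300 X [2, 8] Y -19 -3 Z [152, 153]
140 292 301 X [-4, -5, -2, -4, -3, -5, -5, -1, 5, 7] Y -22 -5 Z [153, 153, 152, 154, 154, 155, 156, 154, 152, 151]
141 291 301 X [5, -7, -4, -8, -4, -6, -5, -4, -2, 0, 1] Y -24 0 Z [145, 151, 151, 153, 151, 153, 153, 153, 152, 152, 152]
142 291 301 X [5, -8, -9, -8, -12, -10, -6, -5, -3, -3, 5] Y -23 0 Z [143, 150, 150, 150, 153, 152, 151, 151, 151, 151, 148]
143 290 303 X [-11, 1, -7, -10, -10, -8, -9, -7, -6, -3, -3, 4, 6, 5] Y -28 -1 Z [148, 142, 147, 149, 149, 149, 150, 149, 149, 148, 148, 145, 145, 146]
144 289 303 X [-10, -9, -12, -10, -8, -8, -8, -9, -8, -5, -4, 3, 2, 4, 6] Y -28 -1 Z [144, 144, 146, 146, 146, 146, 146, 147, 147, 146, 146, 143, 144, 144, 143]
145 289 302 X [-9, -10, -11, -8, -11, -10, -6, -11, -10, -8, -9, -7, 3, 3] Y -26 0 Z [142, 143, 144, 143, 144, 145, 143, 146, 146, 145, 146, 146, 141, 141]
146 289 302 X [-10, -8, -10, -9, -10, -10, -9, -8, -7, -10, -9, -7, 1, 3] Y -26 -1 Z [140, 139, 141, 141, 141, 142, 142, 142, 142, 144, 144, 144, 140, 139]
147 289 302 X [-9, -8, -
[... 5350 characters left out ...]
4 | 283 161 166 X -10.9 Y 11.4 | 284 161 166 X -10.0 Y 9.3 | 285 161 166 X -9.0 Y 7.3 | 286 161 166 X -8.0 Y 5.2 | 287 162 166 X -11.5 Y 1.4 | 288 162 167 X -10.5 Y -0.7 | 289 160 167 X -0.7 Y 0.8 | 290 161 167 X -4.2 Y -3.0 | 291 160 167 X 1.3 Y -3.3 | 292 160 168 X 2.3 Y -5.3 | 293 160 168 X 3.2 Y -7.4 | 294 161 168 X -0.3 Y -11.2 | 295 161 168 X 0.7 Y -13.3 | 296 161 168 X 1.6 Y -15.3 | 297 161 169 X 2.6 Y -17.4 | 298 161 169 X 3.6 Y -19.4 | 299 162 169 X 0.1 Y -23.2 | 300 162 169 X 1.0 Y -25.2 | 301 162 170 X 2.0 Y -27.2 | 302 162 170 X 3.0 Y -29.3 | 303 162 170 X 3.9 Y -31.3 | 304 163 170 X 0.4 Y -35.0 | 305 163 170 X 1.4 Y -37.0 | 306 163 171 X 2.3 Y -39.1 | 307 163 170 X 3.3 Y -41.1 |
```

In both views the hook needs about +1 mm in tank x, and the notch middle is near tank y = +11. I apply that shift and lower with a force guard.

Run:
```python
from h import *
from rig import arm
def st(t):
    s=arm.sense(); print(t,round(s["clock"],2),s["eef_pos"].round(4),s["force"].round(2),s["wrist_torque"].round(3)); return s
arm.move_l([.5329,-.004,.180],.05); arm.dwell(.2); st("pre")
if arm.move_l([.5329,-.004,.1445],.03,force_limit=2.5): st("early contact"); raise SystemExit
st("at .1445")
print(arm.move_l([.5329,-.004,.134],.015,force_limit=4.0)); arm.dwell(.2); st("down")
f=arm.grab_frame("scene"); np.savez("scene3.npz",**f)
cv2.imwrite("pics/on.png",cv2.resize(f["img"][105:205,245:345,::-1],(600,600)))
```

```text
pre 8.17 [ 0.5329 -0.004   0.18  ] [ 0.1  -0.4  -1.35] [-0.029 -0.026  0.003]
at .1445 9.5 [ 0.5331 -0.004   0.1447] [-0.5  -0.49 -1.94] [-0.026 -0.012 -0.041]
True
down 10.25 [ 0.5329 -0.0039  0.1363] [ 0.71 -0.32  1.86] [-0.005 -0.359  0.038]
```

View pics/on.png

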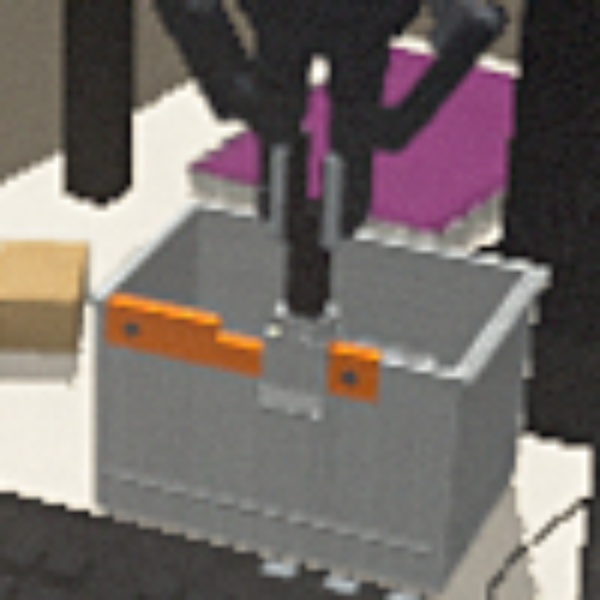

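The lip now hangs outside the wall and the bridge rides on the strip's flat, with the notch ahead at crop x 220. Next I press to about 4 N and slide toward tank +y in guarded steps.

Run:
```python
from h import *
from rig import arm
d=np.array([-.9984,.0567,0]); 
def st(t):
    s=arm.sense(); print(t,round(s["clock"],2),s["eef_pos"].round(4),s["force"].round(2),s["wrist_torque"].round(2)); return s
p=np.array([.5329,-.004,.1344]); arm.move_l(p,.02,force_limit=4); s=st("press"); z0=s["force"][2]
tot=0
for k in range(60):
    step=.004 if tot<.014 else .001
    tot+=step
    hit=arm.move_l(p+d*tot,.02 if step>.002 else .01,force_limit=5)
    s=st(f"{tot*1e3:.1f} {hit}"); fl=s["force"][:2]@d[:2]
    if s["force"][2]<z0-2.2: print("DROP"); break
    if hit or abs(fl)>8: print("HIT",fl); break
    if tot>.036: break
```

```text
press 10.55 [ 0.533  -0.004   0.1345] [0.66 0.24 4.11] [ 0.02 -0.11 -0.02]
4.0 False 10.9 [ 0.5292 -0.0038  0.1347] [ 3.37 -0.24  3.62] [-0.1  -0.66  0.03]
8.0 False 11.25 [ 0.5246 -0.0036  0.1344] [ 2.02 -0.01  4.83] [-0.08 -0.55  0.01]
12.0 False 11.6 [ 0.5205 -0.0033  0.1343] [ 1.2  -0.5   3.86] [-0.08 -0.47 -0.05]
16.0 False 11.95 [ 0.5166 -0.0031  0.1344] [ 1.61 -0.3   4.74] [-0.1  -0.53  0.02]
17.0 False 12.2 [ 0.5159 -0.003   0.1344] [ 3.03 -0.19  4.6 ] [-0.12 -0.7   0.02]
18.0 False 12.45 [ 0.5149 -0.003   0.1344] [ 2.37 -0.63  3.91] [-0.08 -0.72  0.07]
19.0 False 12.7 [ 0.5138 -0.0029  0.1344] [2.49 0.1  4.48] [-0.02 -0.7   0.05]
20.0 False 12.95 [ 0.5128 -0.0028  0.1344] [ 2.15 -0.7   3.74] [-0.09 -0.68  0.02]
21.0 False 13.2 [ 0.5117 -0.0028  0.1343] [ 2.06 -0.29  4.23] [-0.08 -0.58 -0.02]
22.0 False 13.45 [ 0.5089 -0.0027  0.1332] [-0.57 -0.28 -2.03] [-0.06 -0.05  0.05]
DROP
```

It dropped into the notch. I seat it fully with a gentle press.

Run:
```python
from h import *
from rig import arm
def st(t):
    s=arm.sense(); print(t,round(s["clock"],2),s["eef_pos"].round(4),s["force"].round(2),s["wrist_torque"].round(2)); return s
arm.dwell(.2); s=st("now"); p=s["eef_pos"]
for z in(.133,.132,.131,.130,.129,.128,.127):
    hit=arm.move_l([p[0],p[1],z],.01,force_limit=5); s=st(f"{z} {hit}")
    if s["force"][2]>2.5 or hit: break
f=arm.grab_frame("scene"); np.savez("scene4.npz",**f)
cv2.imwrite("pics/notch.png",cv2.resize(f["img"][105:205,245:345,::-1],(600,600)))
```

```text
now 13.65 [ 0.51   -0.0027  0.1337] [-0.18  0.02 -2.26] [-0.07 -0.02 -0.02]
0.133 False 13.97 [ 0.5098 -0.0027  0.1329] [-0.74 -0.13 -0.63] [-0.01  0.03 -0.05]
0.132 False 14.22 [ 0.51   -0.0027  0.132 ] [ 0.87 -0.22 -2.07] [-0.04 -0.03 -0.01]
0.131 False 14.47 [ 0.5101 -0.0027  0.1311] [-0.62 -0.38  0.56] [ 0.01  0.07 -0.09]
0.13 False 14.72 [ 0.5101 -0.0027  0.1301] [-0.57 -0.64  1.59] [-0.03  0.11 -0.  ]
0.129 False 14.97 [ 0.5101 -0.0027  0.1291] [-0.22 -0.06  3.32] [-0.02  0.13  0.05]
```

View pics/notch.png

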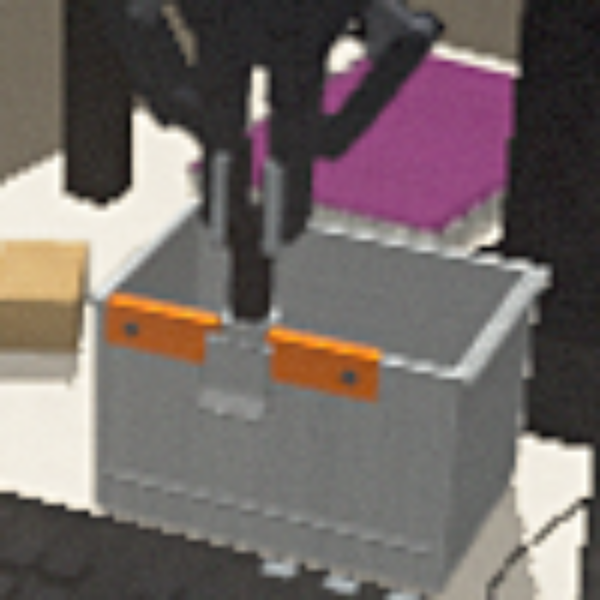

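The bridge is down in the notch (crop 215–270, 325), and contact began at the expected home height. I unload, release, retreat straight up and check.

Run:
```python
from h import *
from rig import arm
p=arm.sense()["eef_pos"]
arm.move_l([p[0],p[1],.1312],.01); arm.dwell(.1); print(arm.sense()["force"])
arm.grip(.045); arm.dwell(.3); s=arm.sense(); print(s["clock"],s["opening"],s["finger_force"],s["force"])
arm.move_l([p[0],p[1],.24],.08,force_limit=4); arm.move_l([.5,-.2,.25],.15); arm.dwell(.3)
for n in("scene","top"):
    f=arm.grab_frame(n); np.savez(f"{n}5.npz",**f)
S=np.load("scene5.npz");T=np.load("top5.npz")
print(arm.sense()["clock"],arm.sense()["eef_pos"])
P=cloud(T); m=np.zeros((384,512),bool); m[145:230,150:205]=1
w=m&(P[...,2]>.13)&(P[...,2]<.17); print("post top",w.sum(),P[w].mean(0).round(4),P[w][:,2].max())
cv2.imwrite("pics/end.png",np.hstack([cv2.resize(S["img"][105:305,155:355,::-1],(400,400)),cv2.resize(T["img"][140:260,140:260,::-1],(400,400))]))
```

```text
[-0.44733379 -0.06289954  0.52068967]
16.2 0.04488827151143906 0.0 [ 0.60348154 -0.10227978  0.08666848]
19.575 [ 0.50001798 -0.1997805   0.24999339]
post top 50 [ 0.5092 -0.001   0.1469] 0.1507902175631507
```

View pics/end.png

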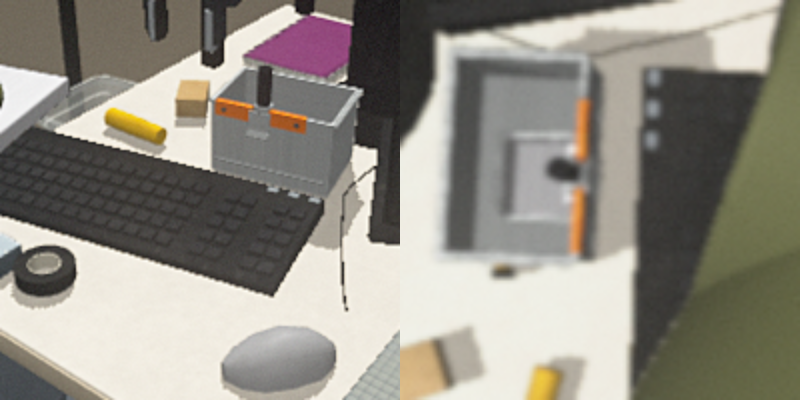

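The basket hangs square in the notch. The post top measures about 148 mm, which matches home. The mouse and tape haven't moved and the gripper is clear, so I hand in.

```bash
python3 -c "
from rig import arm
print(arm.job_done())"
```

```text
the job is handed in; nothing more can be done
None
```

The basket hangs free in the strip's notch, seated at the home height, and I handed the job in after about 20 s; the mouse and tape roll are where they were, and the wrist force readings I took stayed under about 6 N.

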